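# Stop the gantry, scan the container, reset the stop

## Robot

A 6-joint arm with a two-finger parallel gripper is mounted at the origin on the work surface. World frame = base frame: x ahead of the robot, y to its left, z up, the work surface at z = 0. Lengths are in m, angles in rad, forces in N, time in s.
With the tool pointing down it reaches from about 0.25 to 0.725 m from the base axis. Payload 4 kg.
Tool frame: the origin (TCP) lies at the very end of the fingers, on their centre line; the grasp point (between the pads) lies bot.grasp_offset behind it (bot.grasp_offset is the distance from the TCP to the grasp point, in m); z points along the fingers, y is the direction in which the jaws open and shut (so a half turn about z gives the same grasp; the last joint's range is limited). The gripper opens to 85 mm and grips with 20 to 120 N. Pads are 22 mm wide; open, the fingers measure 114 mm over their backs; the gripper's body (76 mm by 85 mm) begins 54 mm behind the grasp point. The pads swing forward as they close: fully open they stand 13 mm farther back than shut.
Start: joints at [1.226, 0.241, 0.005, 1.335, 0, 1.571], TCP at [0.169, 0.471, 0.231] pointing down, gripper open.
Joint ranges: [-2.72, 2.72], [-1.05, 1.87], [-1.09, 1.28], [-1.99, 2.15], [-1.42, 1.44], [-3.14, 3.14]. Speed limits (rad/s): [2.79, 2.79, 3.14, 3.14, 3.14, 3.14].

## Interface

Orientations are given as a unit quaternion [x, y, z, w].
In Python, from workcell import bot gives the robot as it stands. The module is installed in compiled form; this text tells all that it offers.
- The arm moves only by the shell command python3 -m jog 'ROWS' [OPENING]. ROWS is JSON, a list that holds one entry, the list of rows, each a list of 6 numbers: the shift along the tool's x, y, z in m, then the turn, a rotation vector about the tool's x, y, z in degrees. In form: [[[dx, dy, dz, wx, wy, wz], ...]]. A call has 1 to 12 rows; each row shifts and turns the pose as measured when the row begins, along the tool's axes as they then stand; what a row does not reach is not made up. A row lasts 1/8 s, in which the tool goes at most 62.5 mm and 10.7 degrees, less where a joint would pass 70% of its speed; a pose out of reach is approached as far as the arm can. A call is refused whole if a number of a shift passes 0.0625 or a number of a turn 10.7, either way. A call with a gripper value outside its range is refused whole. OPENING is the finger opening in m, from 0 to 0.0854, set as the call begins (- or left out, the last holds). The fingers move at their own pace and stop on an object; the grip force is fixed at half the most. Time passes only in rows, so rows that do not move let the fingers close. It gives the time, the measured TCP pose, the force and the opening at its end, in the units of the state.
- bot.get_obs(): the state, without advancing time (a new reading comes with each control period).
- bot.camera(name): name is "scene" or "top" or "wrist"; returns a dict with "pixels" (400x640x3 uint8, red, green, blue), "fx", "fy", "cx", "cy" (pixels), "rvec" (rotation vector, rad) and "tvec" (3), from world to camera coordinates, as OpenCV has them. Camera axes: x right, y down, z forward; pixel columns grow to the right and rows downward; lengths in m; the calibration is good to about 2 mm. A picture is of the moment at which its call begins. There is no depth.
- bot.job_done(): hands the job in, once; it reports no verdict.
The state is a dict: "clock": time; "joint_pos": joint angles; "joint_vel": joint speeds; "tau": joint torques, N m; "eef_pos": TCP position; "tool_rot": TCP orientation; "ft_force": force on the tool from outside, world axes, zero at the start; "ft_torque": the same for the moment, N m; "grip_width": finger opening in m.
Only numpy, scipy, OpenCV 4.12 (cv2) and the standard library are available. Lean on these libraries where they do the work, as an engineer would, in place of code of your own. Each camera call takes 0.05 s, during which the arm holds its last target. There are 200 camera calls.

## Task

Push the wooden mushroom stop button all the way down until it latches and stays down by itself. With the gantry stopped, pick up the toy scanner from its cork pad and aim its nose level and squarely at the middle of the label on the side of the container, a hand's breadth away (about 7 cm) and without touching it, holding still for a good second. Then lay the scanner back along its pad, upright, and turn the mushroom clockwise until it springs up again, leaving the engine, wagon, container and tree where they are.

Things in the scene. Friction and masses are not known exactly. Their poses are not given: they have to be found in the camera images.
- stop_post: Fixed square wooden block, 110 x 110 mm and 45 mm high, that carries the mushroom stop; origin at the centre of its underside on the table, z up.
- stop_top (a point): Centre of the top of the wooden mushroom head (moves with it), 103 mm above the table when up. The head is round, 54 mm across, its upright rim 21 mm high, from 27 mm to 6 mm below this point; it may be gripped across the rim at any yaw. It stands on a 22 mm stem; below its underside (30 mm below this point) 28 mm are free above the block when it is up, 17 mm when latched.
- stop_press (a joint): How far the mushroom is pressed, m: 0 up, full travel 0.016 (hard stop). It latches from about 0.011 on (peak about 8 N on the way, so press by distance, about 0.013 to 0.015; a touch-sensitive force stop may halt early on first contact) and then rests at about 0.011 by itself. Spring-loaded upwards.
- stop_knob (a joint): How far the mushroom head is turned clockwise seen from above, rad: 0 to 1.4; starts near 0, stays where it is left. When latched, turning it clockwise past about 0.75 lets the latch go and the head springs up as soon as the fingers open; turn to about 1.1 to be sure. Light friction, no return spring.
- pad: Fixed cork pad, 200 mm long (its x) x 110 mm wide (y) x 10 mm thick, on which the scanner lies; origin at the centre of its underside on the table.
- scanner: Loose wooden toy hand scanner, 150 mm long, 0.12 kg, lying along its x axis with its nose to +x; origin at the centre of its underside, close below its centre of mass. Handle: from x = -75 to +30 mm, 32 mm wide (y), 32 mm high, to be gripped across y near x = -10 mm. Nose block: x = +30 to +75 mm, 50 mm wide, 44 mm high. Its line of sight runs along +x at 22 mm above its underside.
- scanner_nose (a point): Centre of the dark window on the scanner's front face; the line of sight starts here along the scanner's +x.
- wagon: Loose container wagon, 190 mm long (y), 74 mm wide, standing on the track; origin at the centre under its wheels; its deck is 40 mm higher.
- container: Loose wooden container box on the wagon's deck, 150 mm long (its y) x 64 mm (x) x 62 mm high; origin at the centre of its underside. Its labelled side faces its -x, towards the robot; +x of the container points away from the robot.
- tag (a point): Aim point: middle of the paper label with dark bars on the container's -x side, 31 mm above its underside. The label is 50 mm wide, about 44 mm high, and folds over onto the roof, so it shows from above.
- engine: Bystander: black toy shunting engine, 150 mm long (y), 60 mm wide, 97 mm high, standing on the same track beside the wagon; origin at the centre under its wheels.
- tree: Bystander: wooden toy tree, 110 mm high, 60 mm across; origin under its foot.
- track: Fixed straight track board, 120 mm wide, 1.2 m long (its y), 10 mm high, origin on the table 80 mm from its middle; the gantry (270 mm high incl. trolley, legs 126 mm to each side of the middle line) stands over it 540 to 680 mm towards +y from the origin, over a fixed spare box without a label.

How it is judged:
On the way, in this order (a step that is already met when the one before it is completed fails the run):
1. the mushroom stop is pressed down to its latch (value of joint stop_press above 0.009 m), for 0.2 s.
2. with the stop still down, the lifted scanner points squarely at the label from 2 to 12 cm and is held steady for a good second (x of tag in the frame of scanner between 0.095 and 0.195 m and y of tag in the frame of scanner between -0.02 and 0.02 m and z of tag in the frame of scanner between 0.004 and 0.04 m and x of scanner_nose in the frame of container below -0.04 m and angle between the x axis of scanner and the x axis of container, either way round below 0.3 rad and angle between scanner's own z axis and vertical below 0.3 rad and linear speed of scanner below 0.03 m/s and value of joint stop_press above 0.009 m), for 0.8 s.
3. the mushroom has been turned and is up again (value of joint stop_knob above 0.5 rad and value of joint stop_press below 0.003 m), for 0.2 s.
At the end, for the whole second after the job is handed in: Mushroom up (within 3 mm). Scanner at rest, upright, on its pad: centre within 50 mm lengthwise and 45 mm crosswise of the pad's, within 23 degrees of its length. Container, wagon, engine and tree within 20 mm of where they were (value of joint stop_press below 0.003 m and x of scanner in the frame of pad between -0.05 and 0.05 m and y of scanner in the frame of pad between -0.045 and 0.045 m and z of scanner in the frame of pad between 0.005 and 0.016 m and angle between scanner's own z axis and vertical below 0.15 rad and angle between the x axis of scanner and the x axis of pad, either way round below 0.4 rad and linear speed of scanner below 0.02 m/s and distance of each of container, wagon, engine, tree from where it was at the start of the episode below 0.02 m); the robot touches nothing.
It fails at once if the scanner touches the container (contact force between scanner and container above 1 N).
It fails at once if the container, wagon, engine or tree is shifted by more than 20 mm (distance of any of container, wagon, engine, tree from where it was at the start of the episode above 0.02 m).
It also fails if it takes over 72 s, if anything falls off the work surface, if the arm or the gripper's body presses on something with over 40 N, if the wrist force passes 120 N, or if a joint passes its speed limit or range.

## Working session

There is one attempt and no reset: what is moved stays moved. The work goes in short steps, Python scripts to look and compute and a shell command to move; the robot and the scene stay as the last step left them, time stands still between calls to the robot, and variables do not carry over. Pictures are saved under pics/ and viewed, on a budget of 10 in all, crops included, one or two more only if the job needs it, and the job is handed in when it is done.

```bash
mkdir -p pics; cat > h.py <<'E'
import numpy as np, cv2
from workcell import bot
from scipy.spatial.transform import Rotation as R
def snap(n,f):
    c=bot.camera(n); cv2.imwrite(f'pics/{f}.png',c['pixels'][:,:,::-1]); np.savez(f'pics/{f}.npz',**c); return c
def load(f): return np.load(f'pics/{f}.npz')
def ray(c,u,v,z):
    M=R.from_rotvec(np.ravel(c['rvec'])).as_matrix(); t=np.ravel(c['tvec'])
    d=M.T@np.array([(u-c['cx'])/c['fx'],(v-c['cy'])/c['fy'],1]); o=-M.T@t
    return o+d*(z-o[2])/d[2]
def proj(c,p):
    M=R.from_rotvec(np.ravel(c['rvec'])).as_matrix(); q=M@np.array(p)+np.ravel(c['tvec'])
    return q[0]/q[2]*c['fx']+c['cx'],q[1]/q[2]*c['fy']+c['cy']
E
python3 - <<'E'
from h import *
a=snap('top','top0'); b=snap('scene','scene0')
for c in(a,b):
    M=R.from_rotvec(np.ravel(c['rvec'])).as_matrix(); print(-M.T@np.ravel(c['tvec']),M[2],c['fx'])
o=bot.get_obs(); print(o['eef_pos'],o['tool_rot'],bot.grasp_offset,o['clock'],o['ft_force'])
print(R.from_quat(o['tool_rot']).as_matrix().round(3))
E
```

```text
[ 0.48074522 -0.0809098   1.18943544] [ 0.10108529 -0.00784776 -0.99484681] 467.493713485404
[ 1.05818961 -0.60657029  1.15002014] [-0.35620824  0.41398091 -0.83769654] 428.1727523027718
[0.16880956 0.47004175 0.23050725] [ 1.71533338e-01  9.85177866e-01 -9.27984333e-04 -1.61585217e-04] 0.0187 0.1 [-0.11013927 -0.01345787  0.16283601]
[[-0.941  0.338 -0.001]
 [ 0.338  0.941 -0.002]
 [ 0.    -0.002 -1.   ]]
```

View pics/top0.png

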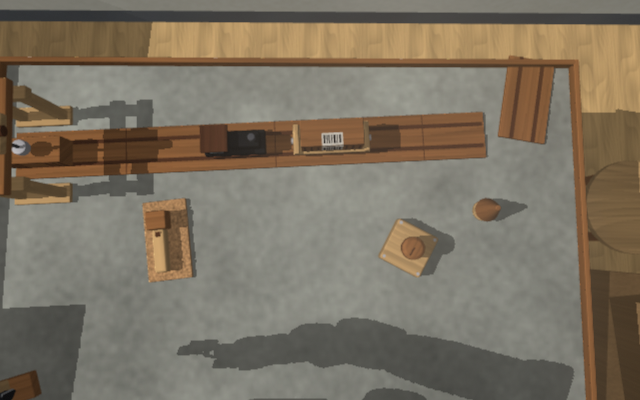

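View pics/scene0.png

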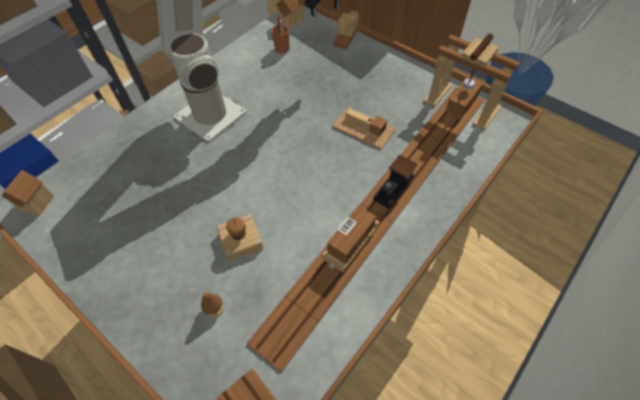

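The top view has the pad and scanner at about (167,240) with the nose towards the track. The mushroom is at (412,247), the label at (332,140) and the tree at (487,208). The scene view agrees with this. I'll zoom in for exact pixels.

```bash
python3 - <<'E'
from h import *
c=load('top0'); im=c['pixels'][:,:,::-1]; b=load('scene0'); ib=b['pixels'][:,:,::-1]
def cr(i,x,y,w,h,s=5):
    o=cv2.resize(i[y:y+h,x:x+w],None,fx=s,fy=s,interpolation=cv2.INTER_CUBIC)
    for k in range(0,w,10):
        cv2.line(o,(k*s,0),(k*s,6),(255,255,0),1); cv2.putText(o,str(x+k),(k*s,14),0,.33,(0,255,255),1)
    for k in range(0,h,10):
        cv2.line(o,(0,k*s),(6,k*s),(255,255,0),1); cv2.putText(o,str(y+k),(0,k*s+4),0,.33,(0,255,255),1)
    return o
A=np.hstack([cr(im,135,190,70,100),cr(im,370,190,90,100)])
B=np.hstack([cr(im,280,105,100,20*3-40+40),cr(ib,215,210,60,60)])
B=B[:100*6]
W=np.zeros((800,800,3),np.uint8); W[:500,:800]=A; W[500:800,:800]=B
cv2.imwrite('pics/z0.png',cv2.resize(W,(600,600),interpolation=cv2.INTER_AREA))
E
```

```text
(no output)
```

View pics/z0.png

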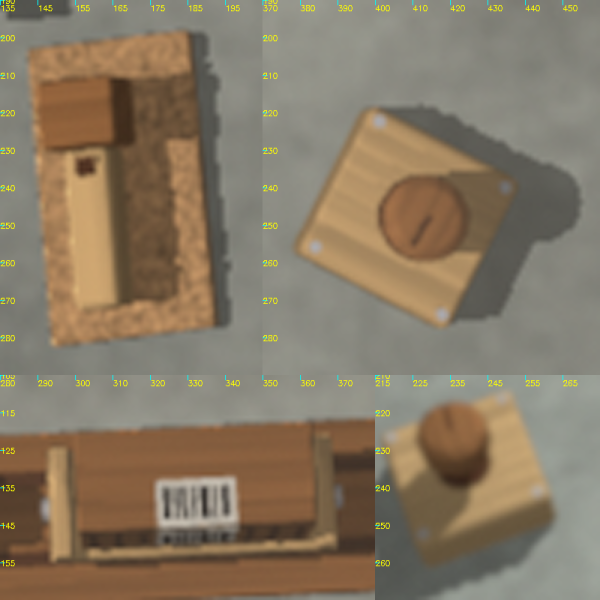

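The crop resolves the roof edge of the label at (332.5,146), the mushroom centre at (412.8,247.9), and the pad, nose and handle corners. Next I'll convert these to world positions and check them against the known sizes.

```bash
python3 - <<'E'
from h import *
c=load('top0'); b=load('scene0')
def P(X,Y,z,x0=135,y0=190,X0=0,Y0=0): return ray(c,x0+(X-X0)/3.75-.5+.13,y0+(Y-Y0)/3.75-.5+.13,z)[:2]
def rep(n,pts):
    p=np.array(pts); print(n,'ctr',p.mean(0).round(4),'edges',[round(np.hypot(*(p[(i+1)%len(p)]-p[i])),4) for i in range(len(p))],'ang',[round(np.degrees(np.arctan2(*(p[(i+1)%len(p)]-p[i])[::-1])),1) for i in range(len(p))])
rep('pad',[P(*q,.01) for q in[(30,46),(188,31),(215,325),(55,345)]])
rep('nose',[P(*q,.054) for q in[(38,82),(112,78),(116,145),(45,150)]])
rep('handle',[P(*q,.042) for q in[(66,150),(108,148),(118,303),(77,305)]])
K=dict(x0=370,y0=190,X0=262.5)
rep('post',[P(*q,.045,**K) for q in[(372,108),(516,182),(444,327),(296,250)]])
m=P(423,217,.103,**K); print('mush',m,[np.hypot(*(P(*q,.095,**K)-P(423,217,.095,**K))) for q in[(379,217),(467,217),(423,174),(423,260)]])
print('mush in scene', proj(b,[*m,.103]), 'seen about', 215+(455-375)/3.75, 210+(428-375)/3.75)
K=dict(x0=280,y0=105,Y0=375)
rep('label',[P(*q,.112,**K) for q in[(155,480),(236,477),(237,527),(157,531)]])
print('label front edge',P(197,529,.112,**K))
rep('roof',[P(*q,.112,**K) for q in[(78,437),(312,425),(315,523),(80,533)]])
print('track', P(0,0,0)) 
for q in[(130,131),(204,127)]:pass
E
```

```text
pad ctr [0.4835 0.2977] edges [np.float64(0.1063), np.float64(0.1971), np.float64(0.106), np.float64(0.1999)] ang [np.float64(-84.4), np.float64(-173.0), np.float64(97.1), np.float64(7.0)]
nose ctr [0.5295 0.3136] edges [np.float64(0.0477), np.float64(0.0434), np.float64(0.0456), np.float64(0.0443)] ang [np.float64(-86.8), np.float64(-174.6), np.float64(94.2), np.float64(8.1)]
handle ctr [0.4572 0.3057] edges [np.float64(0.0272), np.float64(0.1002), np.float64(0.0264), np.float64(0.1003)] ang [np.float64(-87.2), np.float64(-174.3), np.float64(92.8), np.float64(6.2)]
post ctr [ 0.4645 -0.2998] edges [np.float64(0.1048), np.float64(0.1052), np.float64(0.1071), np.float64(0.1051)] ang [np.float64(-117.2), np.float64(152.4), np.float64(62.7), np.float64(-28.8)]
mush [ 0.46500364 -0.29852282] [np.float64(0.0273677354712162), np.float64(0.02737877442227641), np.float64(0.026602626288586968), np.float64(0.02647172006450499)]
mush in scene (np.float64(234.9264846487156), np.float64(222.7057567211903)) seen about 236.33333333333334 224.13333333333333
label ctr [ 0.7176 -0.1122] edges [np.float64(0.0508), np.float64(0.0318), np.float64(0.05), np.float64(0.0324)] ang [np.float64(-87.6), np.float64(-179.0), np.float64(93.1), np.float64(2.3)]
label front edge [ 0.70156602 -0.11270442]
roof ctr [ 0.7331 -0.1123] edges [np.float64(0.1472), np.float64(0.0626), np.float64(0.1469), np.float64(0.0612)] ang [np.float64(-86.8), np.float64(-178.7), np.float64(92.7), np.float64(1.5)]
track [0.60893977 0.38804234]
```

Sizes match the given ones:

| Item | Measured |
|---|---|
| Pad | 198×106 mm, centre (0.4835, 0.298) |
| Scanner | yaw 6.2°, origin (0.477, 0.308), grasp point (0.467, 0.307) |
| Mushroom | radius 27 mm, centre (0.465, −0.2985) |
| Tag | (0.7015, −0.113, 0.081) |
| Container | yaw about 2.8° |

Next is a helper that works out the rows for a move.

```bash
cat >> h.py <<'E'
def rows(p,yaw,n):
    """remaining shift in tool axes, for tool-y yaw (deg), tool down, over n equal rows"""
    o=bot.get_obs(); q=R.from_quat(o['tool_rot']); x=np.array(o['eef_pos']); p=np.array(p)
    ty=np.radians(yaw); Y=np.array([np.cos(ty),np.sin(ty),0]); Z=np.array([0,0,-1.]); G=R.from_matrix(np.array([np.cross(Y,Z),Y,Z]).T)
    w=(q.inv()*G).as_rotvec(); out=[]
    for i in range(n):
        d=q.inv().apply((p-x)/n); out.append([*d.round(4),*np.degrees(w/n).round(1)]); q=q*R.from_rotvec(w/n)
    print('at',x.round(4),'j',np.round(o['joint_pos'],2),'g',round(o['grip_width'],4),'F',np.round(o['ft_force'],1),'t',o['clock'])
    for r in out: print(','.join('%g'%v for v in r))
E
python3 -c "
from h import *
rows([.465,-.2985,.16],-32.7,18)"
```

```text
at [0.1688 0.47   0.2305] j [ 1.23  0.24  0.    1.34 -0.    1.57] g 0.086 F [-0.1 -0.   0.2] t 0.1
-0.0299,-0.0346,0.004,-0,0,5.7
-0.0332,-0.0315,0.004,-0,0,5.7
-0.0362,-0.028,0.004,-0,0,5.7
-0.0388,-0.0242,0.004,-0,0,5.7
-0.041,-0.0203,0.004,-0,0,5.7
-0.0428,-0.0161,0.004,-0,0,5.7
-0.0442,-0.0117,0.0039,-0,0,5.7
-0.0452,-0.0073,0.0039,-0,0,5.7
-0.0457,-0.0027,0.0039,-0,0,5.7
-0.0457,0.0018,0.0039,-0,0,5.7
-0.0453,0.0064,0.0039,-0,0,5.7
-0.0444,0.0109,0.0039,-0,0,5.7
-0.0431,0.0152,0.0039,-0,0,5.7
-0.0414,0.0195,0.0039,-0,0,5.7
-0.0393,0.0235,0.0039,-0,0,5.7
-0.0367,0.0273,0.0039,-0,0,5.7
-0.0338,0.0308,0.0039,-0,0,5.7
-0.0306,0.034,0.0039,-0,0,5.7
```

```bash
python3 -m jog '[[[-0.030,-0.035,0.004,0,0,5.7],[-0.033,-0.0315,0.004,0,0,5.7],[-0.036,-0.028,0.004,0,0,5.7],[-0.039,-0.024,0.004,0,0,5.7],[-0.041,-0.020,0.004,0,0,5.7],[-0.043,-0.016,0.004,0,0,5.7],[-0.044,-0.012,0.004,0,0,5.7],[-0.045,-0.007,0.004,0,0,5.7],[-0.046,-0.003,0.004,0,0,5.7],[-0.046,0.002,0.004,0,0,5.7],[-0.045,0.006,0.004,0,0,5.7],[-0.044,0.011,0.004,0,0,5.7]]]' 0
python3 -c "
from h import *
rows([.465,-.2985,.135],-32.7,8)"
```

```text
clock: 1.6
eef_pos: [0.3614, -0.059, 0.1794]
tool_rot: [0.707, 0.707, -0.002, 0.001]
ft_force: [1.4, 0.8, -0.1]
grip_width: 0.0001
at [ 0.3614 -0.059   0.1794] j [-0.16  0.01 -0.4   1.16 -0.    1.41] g 0.0001 F [ 1.4  0.8 -0.1] t 1.6
-0.0299,0.0129,0.0057,0,0,4.1
-0.0289,0.015,0.0057,0,0,4.1
-0.0278,0.0171,0.0056,0,0,4.1
-0.0265,0.019,0.0056,0,0,4.1
-0.0251,0.0208,0.0056,0,0,4.1
-0.0235,0.0226,0.0056,0,0,4.1
-0.0219,0.0242,0.0056,0,0,4.1
-0.0201,0.0257,0.0056,0,0,4.1
```

```bash
python3 -m jog '[[[-0.030,0.013,0.006,0,0,4],[-0.029,0.015,0.006,0,0,4],[-0.028,0.017,0.006,0,0,4],[-0.0265,0.019,0.006,0,0,4],[-0.025,0.021,0.006,0,0,4],[-0.0235,0.0225,0.006,0,0,4],[-0.022,0.024,0.006,0,0,4],[-0.020,0.026,0.006,0,0,4]]]'
python3 -c "
from h import *
rows([.465,-.2985,.115],-32.7,3)
snap('wrist','w1')"
```

```text
clock: 2.6
eef_pos: [0.4636, -0.3085, 0.1271]
tool_rot: [0.88, 0.475, -0.003, -0.001]
ft_force: [0.9, 0.1, 0.1]
grip_width: -0.0002
at [ 0.4636 -0.3085  0.1271] j [-0.58  0.42 -0.02  1.14 -0.    1.57] g -0.0002 F [0.9 0.1 0.1] t 2.6
0.0031,-0.0014,0.004,-0.1,0.1,-0.2
0.0031,-0.0014,0.004,-0.1,0.1,-0.2
0.0031,-0.0014,0.004,-0.1,0.1,-0.2
```

View pics/w1.png

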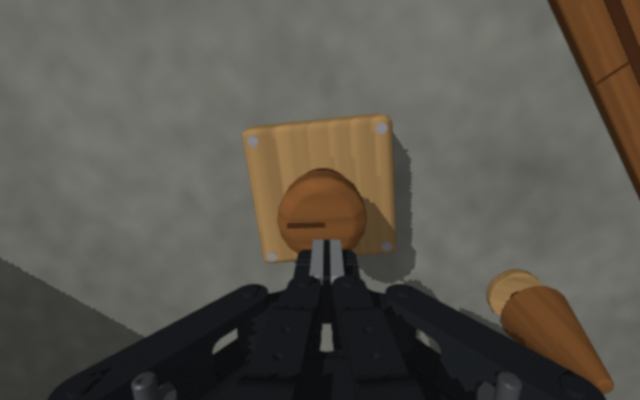

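The wrist view has the closed fingers just short of the mushroom head, whose centre is at about (322,214). I'll cross-check that position.

```bash
python3 -c "
from h import *
c=load('w1'); print(ray(c,322,214,.099),ray(c,279,214,.09),ray(c,366,214,.09))"
python3 -m jog '[[[0.003,-0.0014,0.004,0,0,0],[0.003,-0.0014,0.004,0,0,0],[0.003,-0.0014,0.004,0,0,0],[0,0,0,0,0,0]]]'
```

```text
[ 0.46906562 -0.29790403  0.099     ] [ 0.44516468 -0.28615112  0.09      ] [ 0.48958495 -0.31523261  0.09      ]
clock: 3.15
eef_pos: [0.4648, -0.2997, 0.1118]
tool_rot: [0.881, 0.474, -0.004, -0.002]
ft_force: [-0.3, 0.3, 1.0]
grip_width: 0.0001
```

The two views agree within about 3 mm, so I'll press to z ≈ 0.0885.

```bash
python3 -m jog '[[[0,0,0.006,0,0,0],[0,0,0.004,0,0,0],[0,0,0.004,0,0,0],[0,0,0.004,0,0,0],[0,0,0.003,0,0,0]]]'
```

```text
clock: 3.78
eef_pos: [0.4651, -0.2993, 0.0935]
tool_rot: [0.88, 0.474, -0.003, -0.0]
ft_force: [-0.6, 2.4, 3.6]
grip_width: -0.0
```

```bash
python3 -m jog '[[[0,0,0.005,0,0,0],[0,0,0,0,0,0]]]'; python3 -m jog '[[[0,0,0.0005,0,0,0],[0,0,0,0,0,0]]]'
```

```text
clock: 4.03
eef_pos: [0.4652, -0.2994, 0.0887]
tool_rot: [0.88, 0.474, -0.003, 0.0]
ft_force: [-0.9, 2.7, 4.9]
grip_width: -0.0
clock: 4.28
eef_pos: [0.4652, -0.2994, 0.0886]
tool_rot: [0.88, 0.474, -0.003, 0.0]
ft_force: [-1.8, 1.4, 4.5]
grip_width: -0.0003
```

```bash
python3 -m jog '[[[0,0,-0.008,0,0,0],[0,0,0,0,0,0],[0,0,0,0,0,0]]]'; python3 -m jog '[[[0,0,-0.015,0,0,0],[0,0,-0.03,0,0,0],[0,0,-0.03,0,0,0],[0,0,0,0,0,0]]]' 0.085; python3 -c "
from h import *
snap('scene','s1')
a=load('scene0');b=load('s1')
print(proj(b,[.465,-.2985,.103]),proj(b,[.465,-.2985,.092]))
f=lambda c:cv2.resize(c['pixels'][195:275,205:285,::-1],(400,400),interpolation=cv2.INTER_CUBIC)
cv2.imwrite('pics/cmp.png',np.hstack([f(a),f(b)]))
rows([.4674,.3068,.17],96.2,20)"
```

```text
clock: 4.65
eef_pos: [0.4655, -0.2998, 0.0964]
tool_rot: [0.881, 0.474, -0.003, 0.0]
ft_force: [0.0, -0.6, -0.3]
grip_width: -0.0001
clock: 5.15
eef_pos: [0.4657, -0.2994, 0.1748]
tool_rot: [0.881, 0.474, -0.003, 0.0]
ft_force: [-0.1, 0.7, 0.1]
grip_width: 0.0722
(np.float64(234.9313620217917), np.float64(222.69965451770406)) (np.float64(235.64424460545104), np.float64(224.6422288083561))
at [ 0.4649 -0.2989  0.1732] j [-0.57  0.38  0.05  1.24 -0.01  1.59] g 0.079 F [-0.1  0.1 -0.7] t 5.2
0.0253,-0.0166,0.0001,-0,-0,-6.5
0.0271,-0.0136,0.0001,-0,-0,-6.5
0.0284,-0.0105,0.0001,-0,-0,-6.5
0.0294,-0.0072,0.0001,-0,-0,-6.5
0.03,-0.0038,0.0001,-0,-0,-6.5
0.0303,-0.0004,0.0001,-0,-0,-6.5
0.0301,0.003,0.0001,-0,-0,-6.5
0.0296,0.0064,0.0001,-0,-0,-6.5
0.0287,0.0097,0.0001,-0,-0,-6.5
0.0274,0.0129,0.0001,-0,-0,-6.5
0.0258,0.0159,0.0001,-0,-0,-6.5
0.0238,0.0187,0.0001,-0,-0,-6.5
0.0216,0.0213,0.0001,-0,-0,-6.5
0.019,0.0236,0.0001,-0,-0,-6.5
0.0162,0.0256,0.0001,-0,-0,-6.5
0.0133,0.0272,0.0001,-0,-0,-6.5
0.0101,0.0286,0.0001,-0,-0,-6.5
0.0068,0.0295,0.0001,-0,-0,-6.5
0.0034,0.0301,0.0001,-0,-0,-6.5
0,0.0303,0.0001,-0,-0,-6.5
```

View pics/cmp.png

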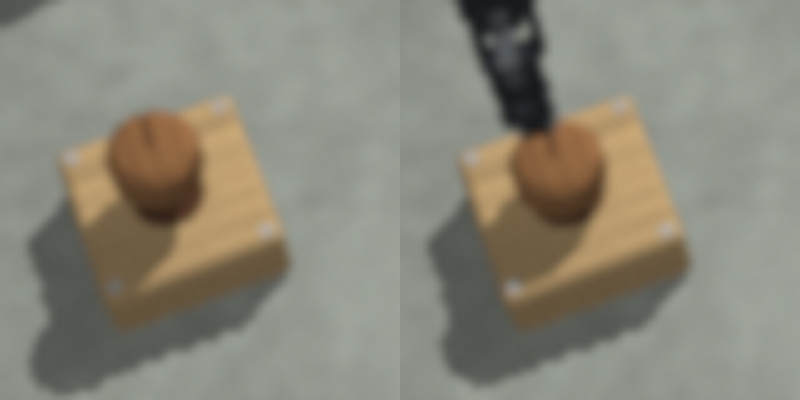

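The mushroom is latched. Its head sits about 2 px lower in the scene view, and the force was zero at z = 0.096. Now over to the scanner.

```bash
python3 -m jog '[[[0.0255,-0.0165,0,0,0,-6.5],[0.027,-0.0135,0,0,0,-6.5],[0.0285,-0.0105,0,0,0,-6.5],[0.0295,-0.007,0,0,0,-6.5],[0.030,-0.004,0,0,0,-6.5],[0.030,-0.0005,0,0,0,-6.5],[0.030,0.003,0,0,0,-6.5],[0.0295,0.0065,0,0,0,-6.5],[0.0285,0.0095,0,0,0,-6.5],[0.0275,0.013,0,0,0,-6.5],[0.026,0.016,0,0,0,-6.5],[0.024,0.0185,0,0,0,-6.5]]]'; python3 -c "
from h import *
rows([.4674,.3068,.13],96.2,9)"
```

```text
clock: 6.7
eef_pos: [0.4489, 0.0749, 0.1605]
tool_rot: [0.367, 0.93, -0.005, -0.015]
ft_force: [0.6, -0.4, -0.4]
grip_width: 0.085
at [0.4489 0.0749 0.1605] j [ 0.16  0.22 -0.21  1.17  0.01  0.91] g 0.085 F [ 0.6 -0.4 -0.4] t 6.7
0.016,0.0203,0.0034,-0,-0.2,-5.5
0.014,0.0217,0.0034,-0,-0.2,-5.5
0.0119,0.023,0.0033,-0,-0.2,-5.5
0.0097,0.024,0.0033,-0,-0.2,-5.5
0.0073,0.0248,0.0033,-0,-0.2,-5.5
0.005,0.0254,0.0033,-0,-0.2,-5.5
0.0025,0.0257,0.0033,-0,-0.2,-5.5
0.0001,0.0259,0.0033,-0,-0.2,-5.5
-0.0024,0.0257,0.0033,-0,-0.2,-5.5
```

```bash
python3 -m jog '[[[0.016,0.020,0.003,0,-0.2,-5.5],[0.014,0.0215,0.003,0,-0.2,-5.5],[0.012,0.023,0.003,0,-0.2,-5.5],[0.0095,0.024,0.003,0,-0.2,-5.5],[0.0075,0.025,0.003,0,-0.2,-5.5],[0.005,0.0255,0.003,0,-0.2,-5.5],[0.0025,0.0255,0.003,0,-0.2,-5.5],[0,0.026,0.003,0,-0.2,-5.5],[-0.0025,0.0255,0.003,0,-0.2,-5.5],[0,0,0,0,0,0]]]'; python3 -c "
from h import *
rows([.4674,.3068,.13],96.2,2); snap('wrist','w2')"
```

```text
clock: 7.95
eef_pos: [0.4545, 0.3122, 0.1183]
tool_rot: [-0.072, 0.997, -0.008, -0.012]
ft_force: [0.5, -0.0, -0.2]
grip_width: 0.0849
at [0.4545 0.3122 0.1183] j [ 0.6   0.43 -0.02  1.14 -0.    0.46] g 0.0849 F [ 0.5 -0.  -0.2] t 7.95
-0.0058,-0.0037,-0.006,-0.4,-0.7,1
-0.006,-0.0035,-0.0059,-0.4,-0.7,1
```

View pics/w2.png

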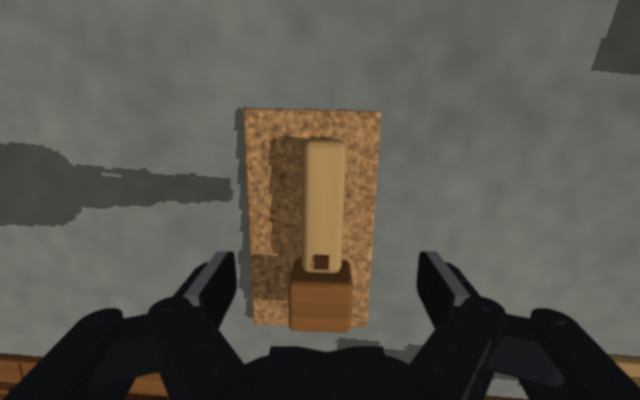

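The wrist view shows the scanner between the open fingers. The handle is roughly (306,141)–(344,272) and the nose is towards the bottom. I'll check its position from this view.

```bash
python3 -c "
from h import *
c=load('w2')
t=(ray(c,307,142,.042)+ray(c,344,142,.042))/2; f=(ray(c,302,270,.042)+ray(c,343,272,.042))/2
print(t,f,np.linalg.norm(f-t),np.degrees(np.arctan2(*(f-t)[1::-1])), t+(f-t)*65/105)
print(np.linalg.norm(ray(c,307,142,.042)-ray(c,344,142,.042)))"
python3 -m jog '[[[-0.006,-0.0035,-0.005,-0.4,-0.7,1],[-0.006,-0.0035,-0.005,-0.4,-0.7,1],[0,0,0,0,0,0]]]'; python3 -c "
from h import *
rows([.4674,.3068,.022],96.2,6)"
```

```text
[0.40530209 0.30174007 0.042     ] [0.50454065 0.31382997 0.042     ] 0.09997227599352088 6.945923603455484 [0.46673548 0.3092243  0.042     ]
0.025867739226633043
clock: 8.38
eef_pos: [0.4681, 0.303, 0.1286]
tool_rot: [-0.051, 0.999, -0.001, 0.0]
ft_force: [-0.1, 0.2, -0.1]
grip_width: 0.0849
at [0.4681 0.303  0.1286] j [ 0.58  0.42 -0.02  1.14 -0.    0.47] g 0.0849 F [-0.1  0.2 -0.1] t 8.375
0.0001,0.0007,0.0178,-0,-0,-0.1
0.0001,0.0007,0.0178,-0,-0,-0.1
0.0001,0.0007,0.0178,-0,-0,-0.1
0.0001,0.0007,0.0178,-0,-0,-0.1
0.0001,0.0007,0.0178,-0,-0,-0.1
0.0001,0.0006,0.0178,-0,-0,-0.1
```

Both views agree: grasp point at about (0.467, 0.308), yaw about 6.5°. Descending to z = 0.016.

```bash
python3 -m jog '[[[0,0.001,0.016,0,0,0],[0,0.001,0.016,0,0,0],[0,0.001,0.016,0,0,0],[0,0.001,0.016,0,0,0],[0,0.001,0.016,0,0,0],[0,0,0.014,0,0,0],[0,0,0.012,0,0,0],[0,0,0,0,0,0]]]'; python3 -c "
from h import *
rows([.4674,.308,.016],96.5,1)"
```

```text
clock: 9.38
eef_pos: [0.4654, 0.3051, 0.0134]
tool_rot: [-0.049, 0.999, -0.002, -0.002]
ft_force: [-0.8, 0.1, 0.4]
grip_width: 0.0847
at [0.4654 0.3051 0.0134] j [ 0.58  0.54 -0.16  0.88 -0.    0.48] g 0.0847 F [-0.8  0.1  0.4] t 9.375
-0.0023,0.0026,-0.0027,-0.2,-0.3,-0.8
```

```bash
python3 -m jog '[[[-0.002,0.0025,-0.002,-0.2,-0.3,-0.8],[0,0,0,0,0,0]]]'; python3 -m jog '[[[0,0,0,0,0,0],[0,0,0,0,0,0],[0,0,0,0,0,0],[0,0,0,0,0,0],[0,0,0,0,0,0],[0,0,0,0,0,0]]]' 0.01; python3 -m jog '[[[0,0,-0.02,0,0,0],[0,0,-0.03,0,0,0],[0,0,-0.03,0,0,0],[0,0,-0.02,0,0,0],[0,0,0,0,0,0]]]'; python3 -c "
from h import *
rows([.5467,-.1203,.065+.045],92.8,18)"
```

```text
clock: 9.62
eef_pos: [0.4681, 0.3085, 0.0163]
tool_rot: [-0.057, 0.998, 0.001, 0.001]
ft_force: [0.8, 0.0, 0.1]
grip_width: 0.0853
clock: 10.38
eef_pos: [0.4691, 0.3092, 0.018]
tool_rot: [-0.057, 0.998, 0.002, 0.003]
ft_force: [-0.1, 0.7, 0.6]
grip_width: 0.0309
clock: 11.0
eef_pos: [0.4664, 0.3074, 0.1176]
tool_rot: [-0.057, 0.998, -0.0, -0.0]
ft_force: [0.4, 0.0, -1.4]
grip_width: 0.0311
at [0.4664 0.3074 0.1176] j [ 0.58  0.43 -0.03  1.11 -0.    0.47] g 0.0311 F [ 0.4  0.  -1.4] t 11.0
-0.0017,-0.0241,0.0004,-0,-0,0.2
-0.0018,-0.0241,0.0004,-0,-0,0.2
-0.0019,-0.0241,0.0004,-0,-0,0.2
-0.002,-0.0241,0.0004,-0,-0,0.2
-0.0021,-0.0241,0.0004,-0,-0,0.2
-0.0022,-0.0241,0.0004,-0,-0,0.2
-0.0023,-0.0241,0.0004,-0,-0,0.2
-0.0023,-0.0241,0.0004,-0,-0,0.2
-0.0024,-0.0241,0.0004,-0,-0,0.2
-0.0025,-0.024,0.0004,-0,-0,0.2
-0.0026,-0.024,0.0004,-0,-0,0.2
-0.0027,-0.024,0.0004,-0,-0,0.2
-0.0028,-0.024,0.0004,-0,-0,0.2
-0.0029,-0.024,0.0004,-0,-0,0.2
-0.003,-0.024,0.0004,-0,-0,0.2
-0.003,-0.024,0.0004,-0,-0,0.2
-0.0031,-0.024,0.0004,-0,-0,0.2
-0.0032,-0.024,0.0004,-0,-0,0.2
```

Gripped: width 31 mm, and the wrist force shows the weight. Carrying it across now, clear of the track.

```bash
python3 -m jog '[[[0,-0.02,0,0,0,0],[0,-0.035,0,0,0,0.3],[0,-0.035,0,0,0,0.3],[0,-0.035,0,0,0,0.3],[0,-0.035,0,0,0,0.3],[0,-0.035,0,0,0,0.3],[0,-0.035,0,0,0,0.3],[0,-0.035,0,0,0,0.3],[0,-0.035,0,0,0,0.3],[0,-0.035,0,0,0,0.3],[0,-0.03,0,0,0,0.3],[0,-0.02,0,0,0,0.3]]]'; python3 -c "
from h import *
rows([.525,-.1203,.075],92.8,8)"
```

```text
clock: 12.5
eef_pos: [0.4846, -0.1009, 0.102]
tool_rot: [-0.025, 1.0, -0.005, -0.017]
ft_force: [-0.2, 0.6, -0.9]
grip_width: 0.0311
at [ 0.4846 -0.1009  0.102 ] j [-0.19  0.35 -0.2   1.05 -0.02 -0.24] g 0.0311 F [-0.2  0.6 -0.9] t 12.5
-0.005,-0.0026,0.0032,-0.1,-0.2,0
-0.005,-0.0026,0.0032,-0.1,-0.2,0
-0.005,-0.0026,0.0033,-0.1,-0.2,0
-0.005,-0.0026,0.0033,-0.1,-0.2,0
-0.005,-0.0027,0.0033,-0.1,-0.2,0
-0.005,-0.0027,0.0033,-0.1,-0.2,0
-0.005,-0.0027,0.0033,-0.1,-0.2,0
-0.0049,-0.0027,0.0034,-0.1,-0.2,0
```

```bash
python3 -m jog '[[[-0.005,-0.0026,0.0033,-0.1,-0.2,0],[-0.005,-0.0026,0.0033,-0.1,-0.2,0],[-0.005,-0.0026,0.0033,-0.1,-0.2,0],[-0.005,-0.0026,0.0033,-0.1,-0.2,0],[-0.005,-0.0026,0.0033,-0.1,-0.2,0],[-0.005,-0.0026,0.0033,-0.1,-0.2,0],[-0.005,-0.0026,0.0033,-0.1,-0.2,0],[0,0,0,0,0,0]]]'; python3 -c "
from h import *
rows([.5467,-.1203,.067],92.8,4); snap('top','t2')
c=load('t2')
cv2.imwrite('pics/t2z.png',cv2.resize(c['pixels'][100:220,260:400,::-1],None,fx=5,fy=5,interpolation=cv2.INTER_CUBIC))"
```

```text
clock: 13.5
eef_pos: [0.5193, -0.1179, 0.0733]
tool_rot: [-0.025, 1.0, 0.003, -0.007]
ft_force: [0.7, -0.5, -0.2]
grip_width: 0.0308
at [ 0.5193 -0.1179  0.0733] j [-0.22  0.44 -0.15  1.    0.   -0.27] g 0.0308 F [ 0.7 -0.5 -0.2] t 13.5
-0.0068,-0.0009,0.0015,0.1,-0.2,0
-0.0068,-0.0009,0.0015,0.1,-0.2,0
-0.0068,-0.0009,0.0015,0.1,-0.2,0
-0.0068,-0.0009,0.0015,0.1,-0.2,0
```

View pics/t2z.png

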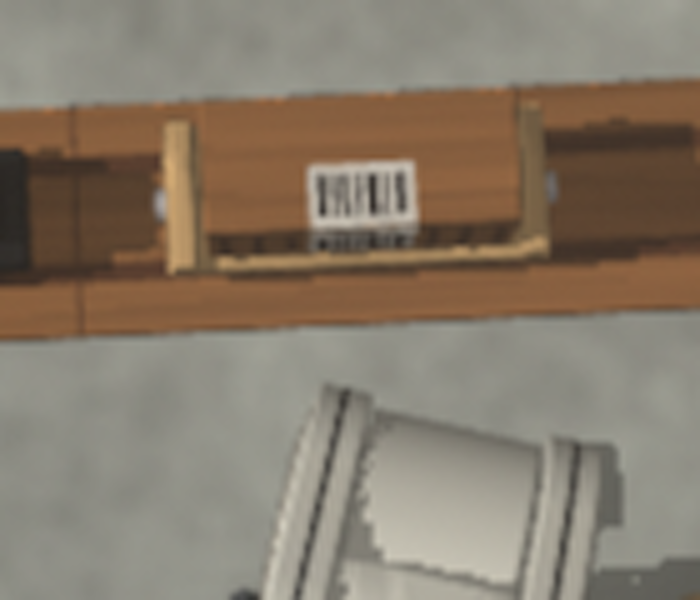

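In the top view the arm hides the scanner, while the container is where it was. I'll move the last 27 mm and check with the scene camera.

```bash
python3 -m jog '[[[-0.0068,-0.001,0.0015,0.1,-0.2,0],[-0.0068,-0.001,0.0015,0.1,-0.2,0],[-0.0068,-0.001,0.0015,0.1,-0.2,0],[-0.0068,-0.001,0.001,0.1,-0.2,0],[0,0,0,0,0,0]]]'; python3 -c "
from h import *
rows([.5467,-.1203,.067],92.8,1); c=snap('scene','s3')
print(proj(c,[.7015,-.1127,.081]),proj(c,[.632,-.116,.081]))
cv2.imwrite('pics/s3z.png',cv2.resize(c['pixels'][170:290,260:400,::-1],None,fx=5,fy=5,interpolation=cv2.INTER_CUBIC))"
```

```text
clock: 14.18
eef_pos: [0.5488, -0.1206, 0.0677]
tool_rot: [-0.025, 1.0, -0.001, 0.001]
ft_force: [-0.1, 0.2, -1.1]
grip_width: 0.031
at [ 0.5488 -0.1206  0.0677] j [-0.22  0.48 -0.09  0.99 -0.   -0.27] g 0.031 F [-0.1  0.2 -1.1] t 14.175
0.0021,0.0004,0.0007,-0.1,0.1,0
(np.float64(340.7486559232377), np.float64(227.71465476738618)) (np.float64(321.28717712576446), np.float64(215.47250625310784))
```

View pics/s3z.png

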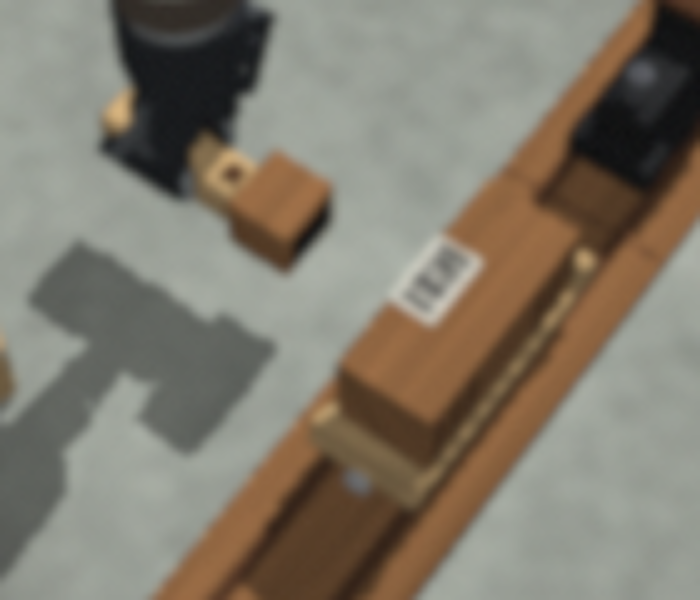

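The nose front face is at about (322,215.6), against an expected (321.3,215.5). So it is aimed at the label, level, with a 7 cm gap. Holding still.

```bash
python3 -m jog '[[[0,0,0,0,0,0],[0,0,0,0,0,0],[0,0,0,0,0,0],[0,0,0,0,0,0],[0,0,0,0,0,0],[0,0,0,0,0,0],[0,0,0,0,0,0],[0,0,0,0,0,0],[0,0,0,0,0,0],[0,0,0,0,0,0],[0,0,0,0,0,0],[0,0,0,0,0,0]]]'; python3 -m jog '[[[0,0,0,0,0,0],[0,0,0,0,0,0],[0,0,0,0,0,0],[0,0,0,0,0,0]]]';  python3 -m jog '[[[0.02,0,-0.01,0,0,0],[0.02,0,-0.02,0,0,0],[0.02,0,-0.02,0,0,0],[0.02,0,0,0,0,0]]]'; python3 -c "
from h import *
rows([.4735,.298,.11],97,14)"
```

```text
clock: 15.72
eef_pos: [0.5478, -0.1205, 0.0678]
tool_rot: [-0.025, 1.0, -0.001, 0.001]
ft_force: [-0.6, -0.2, -1.1]
grip_width: 0.0313
clock: 16.23
eef_pos: [0.5478, -0.1205, 0.0678]
tool_rot: [-0.025, 1.0, -0.001, 0.001]
ft_force: [0.5, -0.2, -1.1]
grip_width: 0.0311
clock: 16.73
eef_pos: [0.4671, -0.1245, 0.1187]
tool_rot: [-0.025, 1.0, -0.001, 0.001]
ft_force: [-0.2, 0.2, -0.3]
grip_width: 0.031
at [ 0.4671 -0.1245  0.1187] j [-0.26  0.29 -0.24  1.04 -0.   -0.31] g 0.031 F [-0.2  0.2 -0.3] t 16.725
-0.002,0.0301,0.0006,-0,0,-0.3
-0.0021,0.0301,0.0006,-0,0,-0.3
-0.0023,0.0301,0.0006,-0,0,-0.3
-0.0024,0.0301,0.0006,-0,0,-0.3
-0.0026,0.0301,0.0006,-0,0,-0.3
-0.0027,0.0301,0.0006,-0,0,-0.3
-0.0029,0.03,0.0006,-0,0,-0.3
-0.0031,0.03,0.0006,-0,0,-0.3
-0.0032,0.03,0.0006,-0,0,-0.3
-0.0034,0.03,0.0006,-0,0,-0.3
-0.0035,0.03,0.0006,-0,0,-0.3
-0.0037,0.03,0.0006,-0,0,-0.3
-0.0038,0.0299,0.0006,-0,0,-0.3
-0.004,0.0299,0.0006,-0,0,-0.3
```

```bash
python3 -m jog '[[[0,0.02,0,0,0,-0.4],[0,0.036,0,0,0,-0.4],[0,0.036,0,0,0,-0.4],[0,0.036,0,0,0,-0.4],[0,0.036,0,0,0,-0.4],[0,0.036,0,0,0,-0.4],[0,0.036,0,0,0,-0.4],[0,0.036,0,0,0,-0.4],[0,0.036,0,0,0,-0.4],[0,0.036,0,0,0,-0.4],[0,0.036,0,0,0,-0.4],[0,0.02,0,0,0,-0.4]]]'; python3 -c "
from h import *
rows([.4735,.298,.1],97,4)"
```

```text
clock: 18.23
eef_pos: [0.4317, 0.2851, 0.1206]
tool_rot: [-0.065, 0.998, -0.001, 0.005]
ft_force: [-0.3, 0.0, -1.5]
grip_width: 0.0305
at [0.4317 0.2851 0.1206] j [ 0.59  0.34 -0.15  1.07 -0.01  0.46] g 0.0305 F [-0.3  0.  -1.5] t 18.225
-0.0107,0.0019,0.0053,-0,0.1,0.1
-0.0108,0.0019,0.0052,-0,0.1,0.1
-0.0108,0.0019,0.0052,-0,0.1,0.1
-0.0108,0.0019,0.0052,-0,0.1,0.1
```

```bash
python3 -m jog '[[[-0.0107,0.002,0.0052,0,0.1,0.1],[-0.0107,0.002,0.0052,0,0.1,0.1],[-0.0107,0.002,0.0052,0,0.1,0.1],[-0.0107,0.002,0.0052,0,0.1,0.1],[0,0,0,0,0,0]]]'; python3 -c "
from h import *
rows([.4735,.298,.019],97,6)"
```

```text
clock: 18.85
eef_pos: [0.4767, 0.2981, 0.098]
tool_rot: [-0.061, 0.998, -0.001, 0.001]
ft_force: [0.6, -0.8, -1.3]
grip_width: 0.0312
at [0.4767 0.2981 0.098 ] j [ 0.56  0.45 -0.05  1.07 -0.    0.44] g 0.0312 F [ 0.6 -0.8 -1.3] t 18.85
0.0006,0.0001,0.0132,-0,0,-0
0.0006,0.0001,0.0132,-0,0,-0
0.0005,0.0001,0.0132,-0,0,-0
0.0005,0.0001,0.0132,-0,0,-0
0.0005,0.0001,0.0132,-0,0,-0
0.0005,0.0001,0.0132,-0,0,-0
```

```bash
python3 -m jog '[[[0,0,0.014,0,0,0],[0,0,0.014,0,0,0],[0,0,0.014,0,0,0],[0,0,0.014,0,0,0],[0,0,0.010,0,0,0],[0,0,0.006,0,0,0],[0,0,0,0,0,0]]]'; python3 -c "
from h import *
rows([.4735,.298,.018],97,1)"
```

```text
clock: 19.73
eef_pos: [0.4751, 0.2966, 0.0199]
tool_rot: [-0.061, 0.998, -0.002, -0.001]
ft_force: [-0.1, 0.4, 0.1]
grip_width: 0.0307
at [0.4751 0.2966 0.0199] j [ 0.56  0.54 -0.14  0.89 -0.    0.44] g 0.0307 F [-0.1  0.4  0.1] t 19.725
0.0014,0.0015,0.0019,-0.2,-0.1,-0
```

```bash
python3 -m jog '[[[0,0,0.0015,-0.2,-0.1,0],[0,0,0,0,0,0]]]'; python3 -m jog '[[[0,0,0,0,0,0],[0,0,0,0,0,0],[0,0,0,0,0,0],[0,0,0,0,0,0],[0,0,0,0,0,0]]]' 0.085;  python3 -m jog '[[[0,0,-0.02,0,0,0],[0,0,-0.04,0,0,0],[0,0,-0.04,0,0,0],[0,0,-0.03,0,0,0],[0,0,-0.02,0,0,0]]]'; python3 -c "
from h import *
snap('wrist','w4'); rows([.466,-.2985,.17],15,20)"
```

```text
clock: 19.98
eef_pos: [0.4757, 0.2971, 0.0191]
tool_rot: [-0.061, 0.998, 0.0, 0.001]
ft_force: [0.7, -0.1, -1.8]
grip_width: 0.0308
clock: 20.6
eef_pos: [0.477, 0.2978, 0.0208]
tool_rot: [-0.061, 0.998, 0.001, 0.003]
ft_force: [0.8, -0.1, 0.7]
grip_width: 0.0849
clock: 21.22
eef_pos: [0.4744, 0.2964, 0.1723]
tool_rot: [-0.061, 0.998, -0.001, -0.0]
ft_force: [0.7, 0.9, -0.1]
grip_width: 0.085
at [0.4757 0.2972 0.1751] j [ 0.56  0.39  0.06  1.24 -0.    0.44] g 0.0849 F [1.1 0.3 2.4] t 21.275
0.0041,-0.0295,0.0002,0,0,4.1
0.002,-0.0297,0.0002,0,0,4.1
-0.0001,-0.0298,0.0002,0,0,4.1
-0.0023,-0.0297,0.0002,0,0,4.1
-0.0044,-0.0295,0.0002,0,0,4.1
-0.0065,-0.0291,0.0002,0,0,4.1
-0.0085,-0.0285,0.0002,0,0,4.1
-0.0106,-0.0279,0.0002,0,0,4.1
-0.0125,-0.027,0.0003,0,0,4.1
-0.0144,-0.0261,0.0003,0,0,4.1
-0.0163,-0.025,0.0003,0,0,4.1
-0.018,-0.0237,0.0003,0,0,4.1
-0.0196,-0.0224,0.0003,0,0,4.1
-0.0212,-0.0209,0.0003,0,0,4.1
-0.0226,-0.0194,0.0003,0,0,4.1
-0.024,-0.0177,0.0003,0,0,4.1
-0.0252,-0.0159,0.0003,0,0,4.1
-0.0262,-0.0141,0.0003,0,0,4.1
-0.0272,-0.0122,0.0003,0,0,4.1
-0.028,-0.0102,0.0003,0,0,4.1
```

View pics/w4.png

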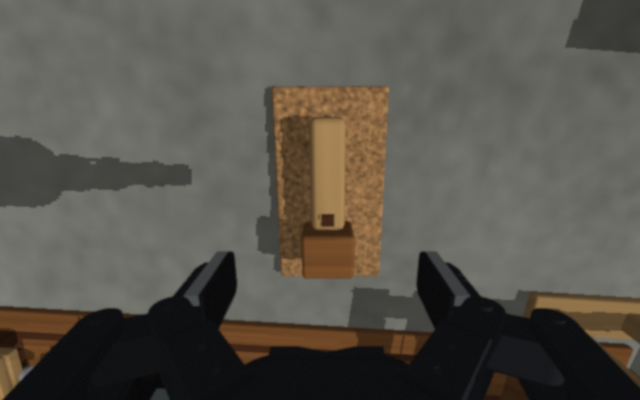

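The scanner lies upright and centred on the pad, between about (303,118) and (353,277). Back to the mushroom now, arriving at a yaw that leaves room to turn clockwise.

```bash
python3 -m jog '[[[0.004,-0.0295,0,0,0,4],[0.002,-0.0295,0,0,0,4],[0,-0.030,0,0,0,4],[-0.002,-0.0295,0,0,0,4],[-0.0045,-0.0295,0,0,0,4],[-0.0065,-0.029,0,0,0,4],[-0.0085,-0.0285,0,0,0,4],[-0.0105,-0.028,0,0,0,4],[-0.0125,-0.027,0,0,0,4],[-0.0145,-0.026,0,0,0,4],[-0.016,-0.025,0,0,0,4],[-0.018,-0.0235,0,0,0,4]]]'; python3 -c "
from h import *
rows([.466,-.2985,.15],15,9)"
```

```text
clock: 22.78
eef_pos: [0.4664, -0.0686, 0.1682]
tool_rot: [0.361, 0.933, 0.0, -0.001]
ft_force: [-0.2, -0.3, -0.1]
grip_width: 0.0854
at [ 0.4664 -0.0686  0.1682] j [-0.15  0.22 -0.19  1.16  0.    0.59] g 0.0854 F [-0.2 -0.3 -0.1] t 22.775
-0.0172,-0.0189,0.002,-0,-0,3.6
-0.0183,-0.0178,0.002,-0,-0,3.6
-0.0194,-0.0166,0.002,-0,-0,3.6
-0.0204,-0.0153,0.002,-0,-0,3.6
-0.0214,-0.014,0.002,-0,-0,3.6
-0.0222,-0.0126,0.002,-0,-0,3.6
-0.023,-0.0112,0.002,-0,-0,3.6
-0.0236,-0.0097,0.002,-0,-0,3.6
-0.0242,-0.0082,0.002,-0,-0,3.6
```

```bash
python3 -m jog '[[[-0.017,-0.019,0.002,0,0,3.6],[-0.0185,-0.018,0.002,0,0,3.6],[-0.0195,-0.0165,0.002,0,0,3.6],[-0.0205,-0.0155,0.002,0,0,3.6],[-0.0215,-0.014,0.002,0,0,3.6],[-0.022,-0.0125,0.002,0,0,3.6],[-0.023,-0.011,0.002,0,0,3.6],[-0.0235,-0.0095,0.002,0,0,3.6],[-0.024,-0.008,0.002,0,0,3.6],[0,0,0,0,0,0]]]'; python3 -c "
from h import *
rows([.466,-.2985,.15],15,1)"
```

```text
clock: 24.02
eef_pos: [0.4608, -0.3065, 0.1417]
tool_rot: [0.616, 0.788, -0.0, -0.005]
ft_force: [-0.3, -0.7, -0.2]
grip_width: 0.0848
at [ 0.4608 -0.3065  0.1417] j [-0.59  0.41 -0.    1.17 -0.    0.74] g 0.0848 F [-0.3 -0.7 -0.2] t 24.025
0.0065,0.007,-0.0083,-0.4,-0.4,-1
```

```bash
python3 -m jog '[[[0.006,0.0065,0,-0.4,-0.4,-1],[0,0,0,0,0,0]]]'; python3 -c "
from h import *
rows([.466,-.2985,.06],15,6)"
```

```text
clock: 24.28
eef_pos: [0.4655, -0.2971, 0.1408]
tool_rot: [0.608, 0.794, 0.001, -0.001]
ft_force: [1.0, -0.3, 0.2]
grip_width: 0.0849
at [ 0.4655 -0.2971  0.1408] j [-0.57  0.4  -0.02  1.16  0.    0.74] g 0.0849 F [ 1.  -0.3  0.2] t 24.275
-0.0003,0,0.0135,0,-0,0
-0.0003,0,0.0135,0,-0,0
-0.0003,0,0.0135,0,-0,0
-0.0003,0,0.0135,0,-0,0
-0.0003,0,0.0135,0,-0,0
-0.0003,0,0.0135,0,-0,0
```

```bash
python3 -m jog '[[[0,0,0.013,0,0,0],[0,0,0.013,0,0,0],[0,0,0.013,0,0,0],[0,0,0.013,0,0,0],[0,0,0.013,0,0,0],[0,0,0.010,0,0,0],[0,0,0,0,0,0]]]'; python3 -c "
from h import *
rows([.466,-.2985,.059],15,1)"
```

```text
clock: 25.15
eef_pos: [0.4647, -0.2947, 0.0593]
tool_rot: [0.607, 0.795, 0.0, -0.002]
ft_force: [-1.3, 0.0, 0.6]
grip_width: 0.0846
at [ 0.4647 -0.2947  0.0593] j [-0.57  0.47 -0.13  0.97  0.    0.74] g 0.0846 F [-1.3  0.   0.6] t 25.15
-0.004,0.0003,0.0002,-0.1,-0.2,0.3
```

```bash
python3 -m jog '[[[-0.0035,0,0,0,-0.2,0.3],[0,0,0,0,0,0]]]'; python3 -m jog '[[[0,0,0,0,0,0],[0,0,0,0,0,0],[0,0,0,0,0,0],[0,0,0,0,0,0],[0,0,0,0,0,0]]]' 0.04
```

```text
clock: 25.4
eef_pos: [0.4663, -0.2988, 0.0599]
tool_rot: [0.609, 0.793, -0.001, 0.0]
ft_force: [-0.4, 0.2, 0.1]
grip_width: 0.0848
clock: 26.02
eef_pos: [0.4654, -0.2996, 0.0621]
tool_rot: [0.609, 0.793, -0.002, 0.001]
ft_force: [-1.7, -0.3, 1.5]
grip_width: 0.0517
```

Gripped at 52 mm. Turning clockwise by about 66°.

```bash
python3 -m jog '[[[0,0,0,0,0,4],[0,0,0,0,0,6],[0,0,0,0,0,6],[0,0,0,0,0,6],[0,0,0,0,0,6],[0,0,0,0,0,6]]]'; python3 -m jog '[[[0,0,0,0,0,6],[0,0,0,0,0,6],[0,0,0,0,0,6],[0,0,0,0,0,6],[0,0,0,0,0,6],[0,0,0,0,0,2],[0,0,0,0,0,0]]]';python3 -c "
from h import *
rows([.466,-.2985,.059],-50,1)"
```

```text
clock: 26.78
eef_pos: [0.4659, -0.2999, 0.0623]
tool_rot: [0.82, 0.573, -0.001, 0.002]
ft_force: [-2.6, 0.4, 3.9]
grip_width: 0.0518
clock: 27.65
eef_pos: [0.4662, -0.3002, 0.0635]
tool_rot: [0.949, 0.316, -0.002, 0.004]
ft_force: [-2.1, 1.0, 4.3]
grip_width: 0.0518
at [ 0.4662 -0.3002  0.0635] j [-0.57  0.47 -0.12  0.97 -0.01  1.93] g 0.0518 F [-2.1  1.   4.3] t 27.65
0.0009,-0.0015,0.0045,0.3,0.3,-3.1
```

An upward spring force of 4.3 N has appeared, so the latch has let go. Opening, rising and checking.

```bash
python3 -m jog '[[[0,0,0,0,0,0],[0,0,0,0,0,0],[0,0,0,0,0,0],[0,0,0,0,0,0],[0,0,0,0,0,0]]]' 0.085; python3 -m jog '[[[0,0,-0.02,0,0,0],[0,0,-0.03,0,0,0],[0,0,-0.04,0,0,0],[0,0,-0.04,0,0,0],[0.04,0,-0.02,0,0,0],[0.05,0,0,0,0,0],[0.05,0,0,0,0,0],[0,0,0,0,0,0]]]'; python3 -c "
from h import *
a=load('scene0');b=snap('scene','s9');t0=load('top0');t=snap('top','t9')
f=lambda c,x,y,w,h,s:cv2.resize(c['pixels'][y:y+h,x:x+w,::-1],(w*s,h*s),interpolation=cv2.INTER_CUBIC)
U=np.hstack([f(a,205,195,80,70,4),f(b,205,195,80,70,4)]); D=f(t,130,90,320,160,2)
D=np.vstack([f(t,130,100,390,150,2)])[:,:780]
W=np.zeros((580,780,3),np.uint8); W[:280,:640]=U; W[280:580]=D; cv2.imwrite('pics/fin.png',W)
d=np.abs(t['pixels'].astype(int)-t0['pixels']).max(2)>40
for n,(x,y,w,h) in dict(track=(195,115,180,45),tree=(470,195,60,30)).items(): print(n,d[y:y+h,x:x+w].sum())
o=bot.get_obs();print(o['eef_pos'],o['ft_force'],o['clock'])"
```

```text
clock: 28.28
eef_pos: [0.4669, -0.2999, 0.0623]
tool_rot: [0.948, 0.317, -0.001, 0.003]
ft_force: [0.6, 0.2, -0.6]
grip_width: 0.085
clock: 29.28
eef_pos: [0.5815, -0.2132, 0.2165]
tool_rot: [0.949, 0.316, -0.0, 0.003]
ft_force: [-0.4, 0.1, -0.6]
grip_width: 0.0848
track 0
tree 322
[ 0.57912225 -0.21512598  0.21656109] [ 0.49490099 -0.10162994 -0.45111991] 29.375
```

View pics/fin.png

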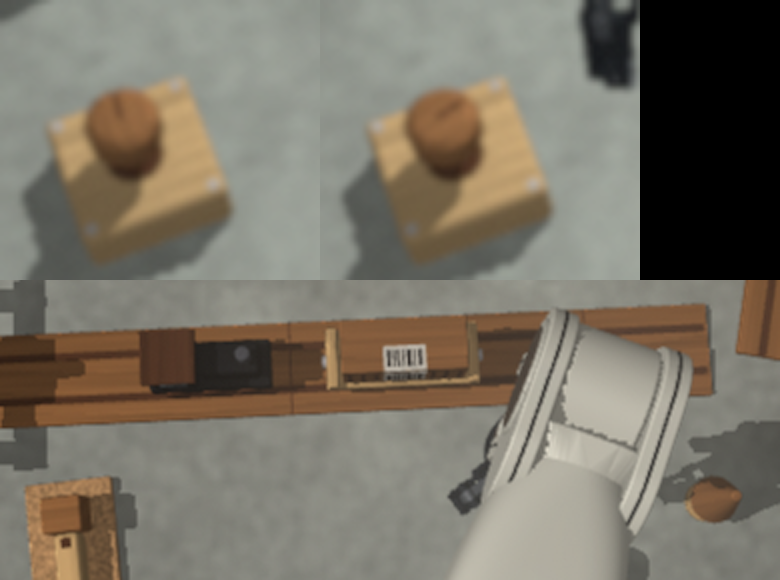

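The final view shows the mushroom back at its original height, with its slot turned about 65°. The track area differs from the start by no pixel, so engine, wagon and container are unmoved. The tree is at (487,209), as before; the differing pixels there are the arm's shadow. The arm is free in the air, so I'm handing in.

```bash
python3 -c "
from workcell import bot
print(bot.job_done())"
```

```text
the job is handed in; nothing more can be done
None
```

The full sequence is done and handed in at about 29 s of the 72 s allowed; no verdict is reported.

- **Press:** I pressed the mushroom about 14.4 mm. It latched: the head sat visibly lower and there was no force on the fingers as I backed off.
- **Aim:** I held the scanner level, about 7 cm from the label and nothing touching, still for about 2 s. The nose appeared within about 1 px of where it should be.
- **Return:** I laid the scanner back upright in the middle of its pad.
- **Release:** I turned the mushroom clockwise about 68° (1.19 rad) and opened the fingers. It sprang back up.

**Last checks:**
- **Mushroom:** it is at its original height, with its slot turned.
- **Engine, wagon and container:** the top image of that area is unchanged from the start.
- **Tree:** it is at the same pixel position. The automatic image comparison did flag 322 changed pixels there, which I put down to the arm's shadow.
- **Earlier disagreement:** the top and wrist cameras differed by 2–4 mm on the mushroom's position, which did not affect the job.

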